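Tighten the slotted lock screw of a block shaker

TASK

Take the blue flat-blade driver from its stand, seat its blade in the slot of the brass lock screw on the block shaker, and turn the screw clockwise until it comes up against its stop, keeping the blade seated all the while it turns. Work in two or more bites: at least once in mid-turn let go completely, leaving the driver standing in the slot for a moment, and take a fresh hold. Then stand the driver upright in the same place of the stand that it came from, and leave everything else on the bench where it is.

Things in the scene. Friction and masses are not known exactly. Their poses are not given: they have to be found in the camera images.
- flat_driver: Stubby flat-blade driver, 88 mm tall, 0.08-0.17 kg, upright in one of the stand's two places. Origin: middle of the blade's lower edge, z up along the driver. From there up: blade 0-7 mm (22 mm wide along x, 2.4 mm thick along y), round collar 30 mm across 7-15 mm, neck 16 mm across 15-32 mm, round blue handle 28 mm across 32-88 mm. A white stripe on its top runs along the blade.
- slot (a point): Slot of the brass lock screw: point on the screw's axis at the slot's floor, z up, x along the slot to the red pointer tab. Head 34 mm across; the slot runs right across, open at both ends, 5 mm wide, 8 mm deep; the head's top is 8 mm above this point (67 mm above the bench), a seated blade's edge 1 mm above it. The screw does not rise or sink as it turns.
- lock_screw (a joint): Turn of the lock screw in rad, growing clockwise seen from above (tightening). It starts between 0 and 0.9 and meets a hard stop at 4.7, where the red pointer tab reaches the green mark beside a small black pin. It turns stiffly (about 0.06 N m) and stays where it is left.
- shaker: White block shaker, 220 mm (its x) by 180 mm (its y), fixed, deck 50 mm high, origin under its middle. The lock screw's axis is at x = -50 mm, y = 0 of it. The aluminium tube block with coloured caps on the +x half of its deck (x = 15 to 101 mm) reaches 86 mm above the bench.
- driver_stand: Grey stand block 70 mm (its x) by 190 mm (its y), 30 mm high, fixed, origin under its middle. Two places, at y = +60 and -60 mm: slots 28 mm along x by 9 mm along y, 14 mm deep. A driver stands with its blade in the slot (blade along the stand's x) and its collar on the top face, its origin 23 mm above the bench.
- hex_driver: Driver of the same shape with an orange handle and a thin round tip, in the other place of the stand; not to be used. Origin at its tip, z up.
- tip_box: Yellow-topped tip box, 122 x 87 x 57 mm, loose bystander; origin under its middle.
- tube_rack: Orange tube rack, 70 x 160 x 45 mm, loose bystander; origin under its middle.
- mouse: Black round computer mouse, 62 mm across, 34 mm high, on a grey mat; bystander.
- blue_cap: Small blue tube cap, 24 mm across, 14 mm high, lying between shaker and stand; bystander.
- marker: White marker pen with green cap, 133 mm long, 16 mm thick, lying near the robot; bystander.
- driver_grip (a point): Point on the flat driver's axis, on the blue handle, 65 mm above the blade's lower edge: a good height to grip from above (28 mm wide). Once seated in the screw's slot the driver's collar rests flat on the screw head, so it stands there by itself when let go.

How it is judged:
By the outcome, as a careful person would: the job done as asked, in the order asked, and still so for the second after the job is handed in, with the robot touching nothing.
It also fails if it takes over 67 s, if anything falls off the work surface, if the arm or the gripper's body presses on something with over 40 N, if the wrist force passes 120 N, or if a joint passes its speed limit or range.

ROBOT

A 6-joint arm with a two-finger parallel gripper is mounted at the origin on the work surface. World frame = base frame: x ahead of the robot, y to its left, z up, the work surface at z = 0. Lengths are in m, angles in degrees, forces in N, time in s.
With the tool pointing down it reaches from about 0.375 to 0.825 m from the base axis. Payload 5.5 kg.
Tool frame: the origin (TCP) lies on the mounting face of the last link; the fingertips stand nose_length ahead of it and the grasp point (between the pads) lies 155 mm ahead of it (nose_length is the distance from the TCP to the fingertips, in m); z points along the fingers, y is the line along which they close (so a half turn about z gives the same grasp; the last joint's range is limited). The gripper opens to 85 mm and grips with 20 to 120 N. Pads are 22 mm wide; open, the fingers measure 114 mm over their backs; the gripper's body (76 mm by 85 mm) begins 54 mm behind the grasp point. The pads swing forward as they close: fully open they stand 13 mm farther back than shut.
Start: joints at [71.333, 17.962, -2.699, 69.339, 0, 90], TCP at [0.192, 0.568, 0.405] pointing down, gripper open.
Joint ranges: [-152.73, 152.73], [-39.44, 99.34], [-58.76, 71.6], [-118.89, 123.64], [-81.53, 83.1], [-180, 180]. Speed limits (degrees/s): [136.94, 136.94, 172.46, 180, 180, 180].

INTERFACE

Orientations are given as [roll, pitch, yaw] about the fixed x, y, z axes, in that order (R = Rz(yaw) Ry(pitch) Rx(roll)).
In Python, from bench import * gives the robot as it stands. The module is installed in compiled form; this text tells all that it offers.
- The arm moves only by the tool step_arm, never from a script. Its argument "moves" is a list of rows, each a list of 7 numbers: the turn, a rotation vector about the tool's x, y, z in degrees, then the shift along the tool's x, y, z in cm, then the opening, from 0 (shut) to 1 (fully open). A call has 1 to 20 rows; each row is the pose to reach, as a shift and turn from the pose commanded when the call began, along the tool's axes at that moment; what a row does not reach only later rows make up. A row lasts 1/12 s, in which the tool goes at most 41.7 mm and 7.16 degrees, less where a joint would pass 70% of its speed; a pose out of reach is approached as far as the arm can. A call with a gripper value outside its range is refused whole. The fingers move at their own pace and stop on an object; "grip_force" is the grip in N (left out, the last holds). Time passes only in rows, so rows that repeat a pose let the fingers close. It gives the time, the measured TCP pose, the force, the opening and the grip force at its end, in the units of the state.
- observe(): the state, without advancing time (a new reading comes with each control period).
- capture(name): name is "scene" or "top" or "wrist"; returns a dict with "frame" (480x640x3 uint8, red, green, blue), "vfov" (degrees; the focal length in pixels is half the picture's height over the tangent of half this angle, whatever the lens; pixels are square), "cx", "cy" (the principal point, pixels), "cam_to_world" (4x4, takes a point from camera to world coordinates). Camera axes: x right, y up, looking along -z (the intrinsics and any distortion apply to the point x, -y, -z); pixel columns grow to the right and rows downward; lengths in m; the calibration is good to about 2 mm. A picture is of the moment at which its call begins. There is no depth.
- close_job(): hands the job in; it is judged then, once.
The state is a dict: "t": time; "qpos": joint angles; "qvel": joint speeds; "tau": joint torques, N m; "eef_pos": TCP position; "ee_rot": TCP orientation; "contact_force": force on the tool from outside, world axes, zero at the start; "moment": the same for the moment, N m; "finger_gap": opening from 0.0 (shut) to 1.0 (fully open); "grasp_force": force on a finger pad.
Only numpy, scipy, OpenCV 4.12 (cv2) and the standard library are available. Lean on these libraries where they do the work, as an engineer would, in place of code of your own. Each camera call takes 0.05 s, during which the arm holds its last target. There are 200 camera calls.

## Working session

There is one attempt and no reset: what is moved stays moved. The work goes in short steps, Python scripts to look and compute and a tool call to move; the robot and the scene stay as the last step left them, time stands still between calls to the robot, and variables do not carry over. Pictures are saved under pics/ and viewed, at most 10 in all, crops included, and the job is handed in when it is done.

Besides the shell and the picture viewer there is one more tool, called after "Emit:" by a JSON object that holds its "fn" and its "kwargs", one argument or row to a line. step_arm: Moves the arm, as the interface text tells. Its arguments: {"type":"object","properties":{"moves":{"type":"array"},"grip_force":{"type":"number"}},"required":["moves"]}

```bash
mkdir -p pics
cat > h.py <<'E'
from bench import *
import numpy as np, cv2
def ray(c,u,v):
    f=240/np.tan(np.radians(c["vfov"]/2)); M=np.array(c["cam_to_world"])
    d=M[:3,:3]@np.array([(u-c["cx"])/f,-(v-c["cy"])/f,-1]); return M[:3,3],d/np.linalg.norm(d)
def plane(c,u,v,z):
    o,d=ray(c,u,v); return o+d*(z-o[2])/d[2]
def proj(c,p):
    f=240/np.tan(np.radians(c["vfov"]/2)); M=np.array(c["cam_to_world"])
    q=M[:3,:3].T@(np.array(p)-M[:3,3]); return c["cx"]+f*q[0]/-q[2], c["cy"]-f*q[1]/-q[2]
def tri(rays):
    A=sum(np.eye(3)-np.outer(d,d) for o,d in rays); b=sum((np.eye(3)-np.outer(d,d))@o for o,d in rays)
    return np.linalg.solve(A,b)
def save(c,n,box=None,k=1):
    im=c["frame"][:,:,::-1]
    if box: im=im[box[1]:box[3],box[0]:box[2]]
    cv2.imwrite("pics/"+n,cv2.resize(im,None,fx=k,fy=k,interpolation=cv2.INTER_CUBIC))
E
python3 - <<'E'
from h import *
s=observe(); print(s)
import pickle
for n in ["scene","top","wrist"]:
    c=capture(n); save(c,n+"0.png"); pickle.dump(c,open(n+"0.pkl","wb"))
    print(n,{k:c[k] for k in c if k!="frame"})
a=[cv2.imread(f"pics/{n}0.png") for n in ["scene","top","wrist"]]
E
```

```text
{'t': 0.0, 'qpos': array([ 7.13348410e+01,  1.80043108e+01, -2.75538164e+00,  6.93399597e+01,
        5.34297767e-04,  9.00022688e+01]), 'qvel': array([ 0.03970437, -0.06756134,  0.02479946, -0.05993467, -0.00974992,
       -0.06522412]), 'tau': array([ 6.93178317e-04, -5.39586031e+01,  3.39754236e+01,  1.90212223e-02,
        2.13515996e-04,  5.59770001e-06]), 'eef_pos': array([0.19192809, 0.56816915, 0.40382423]), 'ee_rot': array([-1.79900348e+02, -5.30350873e-04,  1.61332571e+02]), 'contact_force': array([0.40757126, 0.44621908, 0.17147629]), 'moment': array([-0.01713914, -0.01694419, -0.01815653]), 'grasp_force': 0.0, 'finger_gap': 0.9975102700014391}
scene {'vfov': 50.53044073430297, 'cx': 322.7299302701233, 'cy': 236.85992074702253, 'cam_to_world': array([[-0.78043864, -0.35202674,  0.51671337,  1.11417095],
       [ 0.62522442, -0.43523716,  0.64781404,  0.58455842],
       [-0.00315501,  0.82864093,  0.55977162,  0.68243305],
       [ 0.        ,  0.        ,  0.        ,  1.        ]])}
top {'vfov': 56.084450364078535, 'cx': 319.515308900173, 'cy': 240.805850125299, 'cam_to_world': array([[ 0.00935645,  0.99422596, -0.10689804,  0.46565841],
       [-0.99983832,  0.00766009, -0.01626854, -0.1034906 ],
       [-0.01535576,  0.10703297,  0.99413688,  0.98916214],
       [ 0.        ,  0.        ,  0.        ,  1.        ]])}
wrist {'vfov': 71.64730867628018, 'cx': 314.41022212118395, 'cy': 240.7159455500176, 'cam_to_world': array([[ 0.31999014, -0.90615914, -0.27655367,  0.12161533],
       [ 0.94741897,  0.30546838,  0.0953224 ,  0.59293214],
       [-0.00189887, -0.29251442,  0.95625923,  0.3731178 ],
       [ 0.        ,  0.        ,  0.        ,  1.        ]])}
```

View pics/top0.png

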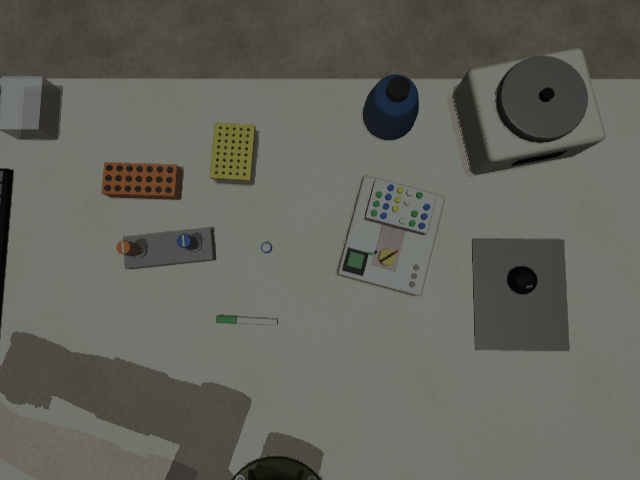

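View pics/scene0.png

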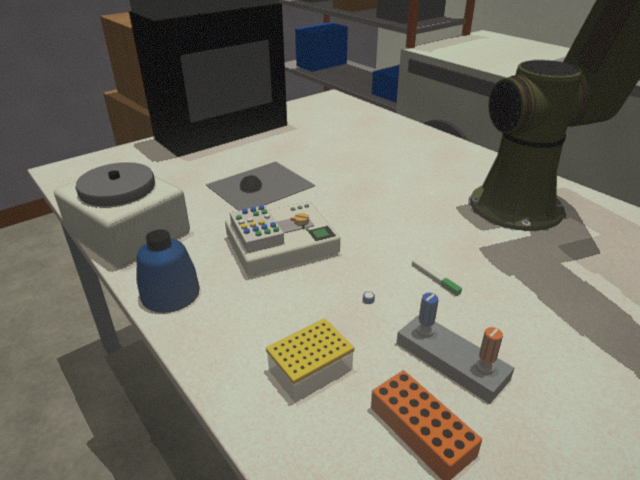

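The top view shows the blue driver at about (185,241), the orange one at (124,248) and the brass screw at (388,257). In the scene view the blue driver's top is at about (429,297) and the screw at (300,219). Next I'll measure these by colour.

Run:
```python
from h import *
import pickle
C={n:pickle.load(open(n+"0.pkl","rb")) for n in ["scene","top"]}
box={"top":{"blue":(165,225,215,262),"scr":(370,240,405,275)},"scene":{"blue":(410,285,445,340),"scr":(285,205,315,235)}}
for n in C:
    hsv=cv2.cvtColor(C[n]["frame"],cv2.COLOR_RGB2HSV)
    for k,(lo,hi) in {"blue":((105,110,50),(125,255,255)),"scr":((18,110,60),(30,255,255))}.items():
        x0,y0,x1,y1=box[n][k]; m=cv2.inRange(hsv[y0:y1,x0:x1],lo,hi)
        q=cv2.findNonZero(m).reshape(-1,2); print(n,k,len(q),q.mean(0)+[x0,y0],q.min(0)+[x0,y0],q.max(0)+[x0,y0])
ims=[cv2.resize(C["top"]["frame"][218:278,110:220],None,fx=4,fy=4,interpolation=cv2.INTER_CUBIC),cv2.resize(C["top"]["frame"][225:285,335:445],None,fx=4,fy=4,interpolation=cv2.INTER_CUBIC)]
a=np.vstack(ims); 
b=cv2.resize(C["scene"]["frame"][200:240,270:340],None,fx=4.5,fy=4.5); b2=cv2.resize(C["scene"]["frame"][285:345,400:470],None,fx=4.5,fy=4.5)
b=np.vstack([b,b2]); out=np.zeros((480,440+315,3),np.uint8); out[:,:440]=a; out[:b.shape[0],440:]=b
cv2.imwrite("pics/crops.png",np.clip(out[:,:,::-1]*1.5,0,255).astype(np.uint8))
```

```text
scene blue 67 [429.98507463 298.02985075] [423 293] [437 302]
scene scr 83 [300.85542169 217.03614458] [294 214] [307 220]
top blue 109 [183.36697248 240.32110092] [177 234] [189 247]
top scr 166 [386.31927711 256.88554217] [378 250] [394 264]
```

View pics/crops.png

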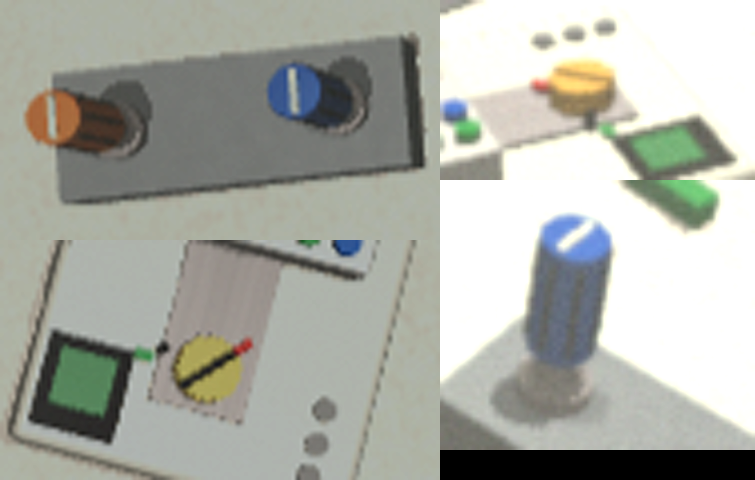

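Run:
```python
from h import *
import pickle
C={n:pickle.load(open(n+"0.pkl","rb")) for n in ["scene","top"]}
def two(t,s):
    r=[ray(C["top"],*t),ray(C["scene"],*s)]; p=tri(r); e=[np.linalg.norm(np.cross(p-o,d))*1000 for o,d in r]; print(p.round(4),"miss mm",np.round(e,1)); return p
T=lambda x,y:(110+x/4,218+y/4); S=lambda x,y:(335+x/4,225+(y-240)/4)
s=lambda x,y:(270+(x-440)/4.5,200+y/4.5); s2=lambda x,y:(400+(x-440)/4.5,285+(y-180)/4.5)
d=two(T(293,91),s2(575,239)); k=two(S(208,369),s(582,74))
ang=lambda a,b:np.degrees(np.arctan2(b[1]-a[1],b[0]-a[0]))
P=lambda q,z:plane(C["top"],*q,z)
print("top d z.111",P(T(293,91),.111),"screw z.067",P(S(208,369),.067))
print("stripe",ang(P(T(296,115),.111),P(T(291,68),.111)))
print("slot",ang(P(S(180,388),.067),P(S(238,350),.067)),"tab",ang(P(S(208,369),.065),P(S(246,347),.065)),"mark",ang(P(S(208,369),.06),P(S(142,354),.06)))
c=[P(T(*q),.03) for q in [(53,73),(403,38),(413,167),(65,203)]]
print(np.round(c,4)); print([np.linalg.norm(c[i]-c[i-1]).round(3) for i in range(4)],"stand y ax",ang(c[1],c[0]),ang(c[2],c[3]),"x ax",ang(c[3],c[0]),ang(c[2],c[1]))
m=np.mean(c,0); u=(c[0]-c[1]+c[3]-c[2]);u/=np.linalg.norm(u); print(m,"place",m-.06*u,m+.06*u)
```

```text
[0.5582 0.1807 0.1076] miss mm [0.4 0.4]
[ 0.5312 -0.2261  0.0659] miss mm [1.2 1.2]
top d z.111 [0.55812838 0.17930857 0.111     ] screw z.067 [ 0.53204426 -0.22679862  0.067     ]
stripe 8.435478052244717
slot -56.44577757184493 tab -59.57192224007603 mark 77.57719353521428
[[0.5754 0.3359 0.03  ]
 [0.5958 0.147  0.03  ]
 [0.5263 0.1392 0.03  ]
 [0.5054 0.3255 0.03  ]]
[np.float64(0.071), np.float64(0.19), np.float64(0.07), np.float64(0.187)] stand y ax 96.17065048727613 96.38609116253119 x ax 8.462191062604196 6.419388855399322
[0.55074392 0.23690551 0.03      ] place [0.55730471 0.17726529 0.03      ] [0.54418312 0.29654573 0.03      ]
```

Emit:
{"fn": "step_arm", "kwargs": {
  "moves": [
    [0,0,0,-12,-6.3,0,1],
    [0,0,0,-24,-12.6,0,1],
    [0,0,0,-36,-19,0,1],
    [0,0,0,-47.1,-25.1,0,1],
    [0,0,0,-47.1,-25.1,0,1],
    [0,0,0,-47.1,-25.1,0,1],
    [0,0,0,-47.1,-25.1,0,1],
    [0,0,0,-47.1,-25.1,0,1],
    [0,0,0,-47.1,-25.1,0,1],
    [0,0,0,-47.1,-25.1,0,1],
    [0,0,0,-47.1,-25.1,0,1],
    [0,0,0,-47.1,-25.1,0,1],
    [0,0,0,-47.1,-25.1,0,1],
    [0,0,0,-47.1,-25.1,0,1],
    [0,0,0,-47.1,-25.1,0,1],
    [0,0,0,-47.1,-25.1,0,1],
    [0,0,0,-47.1,-25.1,0,1],
    [0,0,0,-47.1,-25.1,0,1]
  ]
}}

```text
t: 1.65
eef_pos: [0.5571, 0.1809, 0.4047]
ee_rot: [180.0, -0.0, 161.4]
contact_force: [0.8, -0.3, -0.2]
finger_gap: 1.004
grasp_force: 0.0
```

Run:
```python
from h import *
import pickle
s=observe(); print(s["t"],s["qpos"].round(2),s["eef_pos"],s["ee_rot"])
c=capture("wrist"); save(c,"w1.png"); pickle.dump((c,s),open("w1.pkl","wb")); print(proj(c,(.558,.179,.111)))
```

```text
1.65 [ 1.799e+01  1.643e+01 -4.770e+00  6.882e+01  1.000e-02  3.655e+01] [0.55712281 0.18094799 0.40474621] [ 1.79998422e+02 -1.75800848e-02  1.61440157e+02]
(np.float64(311.4449708091903), np.float64(235.70495346858698))
```

View pics/w1.png

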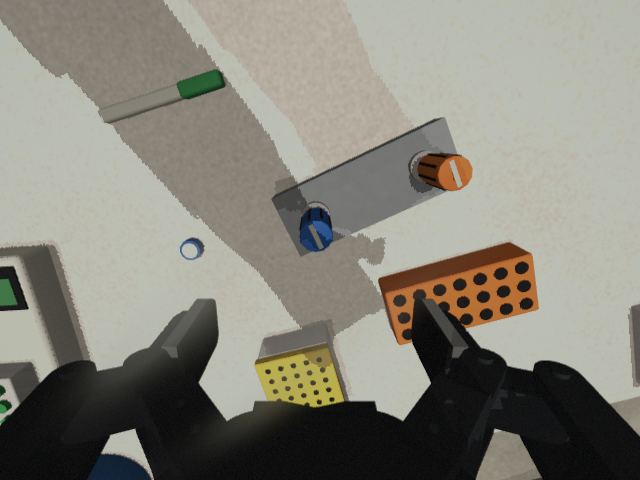

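The wrist view shows the blue driver's top with its white stripe at about (316,236), and the orange one at (446,172). ψ = q1−q6+180 is confirmed. I'll measure the stripe and take a second wrist view at another yaw to cancel the calibration bias.

```bash
cat >> h.py <<'E'
def stripe(c,box,show=False):
    """white stripe on blue top: centre and direction (pixels); refined inside the bright-blue disc"""
    x0,y0,x1,y1=box; f=c["frame"][y0:y1,x0:x1]; hsv=cv2.cvtColor(f,cv2.COLOR_RGB2HSV)
    b=cv2.inRange(hsv,(102,110,40),(128,255,255)); b=cv2.morphologyEx(b,cv2.MORPH_CLOSE,np.ones((9,9)))
    w=cv2.inRange(hsv,(0,0,70),(180,110,255))&b
    n,l,st,ce=cv2.connectedComponentsWithStats(w); i=1+np.argmax(st[1:,4])
    q=np.argwhere(l==i)[:,::-1].astype(float)+[x0,y0]; m=q.mean(0); v=np.linalg.svd(q-m)[2][0] if len(q)<3000 else None
    t=(q-m)@v
    return (m+v*(t.max()+t.min())/2,v,st[i,4],t.max()-t.min())
def stripe_world(c,box,z=.111):
    m,v,n,L=stripe(c,box); a=plane(c,*(m-v*L/2),z);b=plane(c,*(m+v*L/2),z); p=plane(c,*m,z)
    return m,p,np.degrees(np.arctan2(*(b-a)[1::-1]))%180,np.linalg.norm(b-a),n
E
python3 - <<'E'
from h import *
import pickle
c,s=pickle.load(open("w1.pkl","rb")); print(stripe_world(c,(290,200,345,260)))
t=pickle.load(open("top0.pkl","rb")); print(stripe_world(t,(165,225,215,262)))
E
```

```text
(array([315.53039683, 236.24337801]), array([0.55950764, 0.182042  , 0.111     ]), np.float64(6.887933227677269), np.float64(0.022847651814197237), np.int32(153))
(array([182.87919562, 240.50879921]), array([0.55860047, 0.18006251, 0.111     ]), np.float64(6.550873945934143), np.float64(0.02209273931110049), np.int32(31))
```

Emit:
{"fn": "step_arm", "kwargs": {
  "moves": [
    [0,0,-25,0,0,4,1],
    [0,0,-25,0,0,4,1],
    [0,0,-25,0,0,4,1],
    [0,0,-25,0,0,4,1],
    [0,0,-25,0,0,4,1],
    [0,0,-25,0,0,4,1],
    [0,0,-25,0,0,4,1]
  ]
}}

```text
t: 2.28
eef_pos: [0.5577, 0.1804, 0.365]
ee_rot: [180.0, 0.0, -173.7]
contact_force: [-0.2, 0.6, -0.3]
finger_gap: 1.0
grasp_force: 0.0
```

Run:
```python
from h import *
import pickle
s=observe(); print(s["t"],s["qpos"].round(2),s["eef_pos"],s["ee_rot"])
c=capture("wrist"); pickle.dump((c,s),open("w2.pkl","wb")); u,v=proj(c,(.558,.179,.111)); print(u,v)
u,v=int(u),int(v); r=stripe_world(c,(u-35,v-40,u+35,v+40)); print(r)
c1,s1=pickle.load(open("w1.pkl","rb")); m1=stripe(c1,(290,200,345,260))[0]
t=pickle.load(open("top0.pkl","rb")); mt=stripe(t,(165,225,215,262))[0]
print(tri([ray(c,*r[0]),ray(c1,*m1)]),tri([ray(c,*r[0]),ray(c1,*m1),ray(t,*mt)]),tri([ray(c,*r[0]),ray(t,*mt)]))
```

```text
2.2833 [17.92 17.49 -8.58 63.9  -0.   11.64] [0.55771918 0.18038989 0.36496587] [ 1.79995229e+02  2.55606901e-02 -1.73716123e+02]
311.2613002332371 248.79362727242636
(array([315.5, 251.5]), array([0.5596803 , 0.18220253, 0.111     ]), np.float64(6.3437904542280865), np.float64(0.0217191121014218), np.int32(180))
[0.55913033 0.18215844 0.11250335] [0.55988598 0.18171483 0.10831443] [0.55969037 0.18165016 0.10837737]
```

Emit:
{"fn": "step_arm", "kwargs": {
  "moves": [
    [0,0,0,-0.17,0.1,2,1],
    [0,0,0,-0.17,0.1,4,1],
    [0,0,0,-0.17,0.1,6.5,1],
    [0,0,0,-0.17,0.1,9,1],
    [0,0,0,-0.17,0.1,11,1],
    [0,0,0,-0.17,0.1,12.2,1],
    [0,0,0,-0.17,0.1,12.2,1],
    [0,0,0,-0.17,0.1,12.2,1],
    [0,0,0,-0.17,0.1,12.2,0.5],
    [0,0,0,-0.17,0.1,12.2,0.45],
    [0,0,0,-0.17,0.1,12.2,0.4],
    [0,0,0,-0.17,0.1,12.2,0.3],
    [0,0,0,-0.17,0.1,12.2,0.2],
    [0,0,0,-0.17,0.1,12.2,0.2],
    [0,0,0,-0.17,0.1,12.2,0.2],
    [0,0,0,-0.17,0.1,12.2,0.2],
    [0,0,0,-0.17,0.1,12.2,0.2],
    [0,0,0,-0.17,0.1,12.2,0.2]
  ],
  "grip_force": 50
}}

```text
t: 3.83
eef_pos: [0.5598, 0.1812, 0.2436]
ee_rot: [180.0, 0.1, -173.7]
contact_force: [-1.5, -0.5, 6.8]
finger_gap: 0.314
grasp_force: 48.9
```

Run:
```python
from h import *
import pickle
s=observe(); print({k:np.round(v,4) for k,v in s.items()})
c=capture("wrist"); pickle.dump((c,s),open("w3.pkl","wb")); save(c,"w3.png")
```

```text
{'t': np.float64(3.8333), 'qpos': array([ 1.79364e+01,  2.30420e+01, -1.75925e+01,  4.92862e+01,
        5.40000e-03,  1.16011e+01]), 'qvel': array([ 0.0018, -0.0097, -0.0322,  0.1002,  0.0405, -0.0285]), 'tau': array([-1.81600e-01, -5.17443e+01,  2.80654e+01, -4.34700e-01,
       -5.77000e-02, -3.90000e-03]), 'eef_pos': array([0.5598, 0.1812, 0.2436]), 'ee_rot': array([ 1.799787e+02,  7.660000e-02, -1.736647e+02]), 'contact_force': array([-1.4968, -0.5148,  6.8117]), 'moment': array([-0.0617,  0.2227,  0.0175]), 'grasp_force': np.float64(48.8796), 'finger_gap': np.float64(0.3138)}
```

View pics/w3.png

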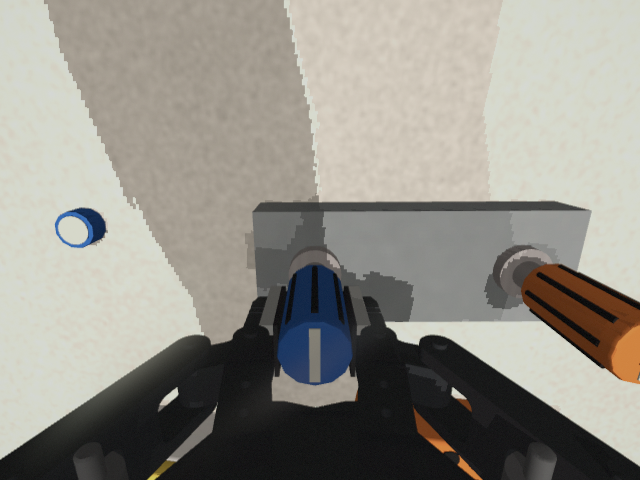

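The driver is gripped, with its stripe at about (315,355) and the collar still on the stand. I'll record the return pose, lift, and carry it over to look at the screw.

Emit:
{"fn": "step_arm", "kwargs": {
  "moves": [
    [0,0,0,0,0,-1,0.2],
    [0,0,0,0,0,-3,0.2],
    [0,0,0,0,0,-6,0.2],
    [0,0,0,0,0,-9,0.2],
    [0,0,0,0,0,-12,0.2],
    [0,0,5,0.4,-3,-12,0.2],
    [0,0,10,0.8,-6.5,-12,0.2],
    [0,0,16,1.3,-10,-12,0.2],
    [0,0,22,1.8,-13.5,-12,0.2],
    [0,0,28,2.2,-17,-12,0.2],
    [0,0,33,2.7,-20.5,-12,0.2],
    [0,0,38,3.1,-24,-12,0.2],
    [0,0,43,3.6,-27.5,-12,0.2],
    [0,0,48,4,-31,-12,0.2],
    [0,0,53,4.5,-34.5,-12,0.2],
    [0,0,58,5,-38,-12,0.2],
    [0,0,63.6,5.5,-41.5,-12,0.2],
    [0,0,63.6,5.5,-43.8,-12,0.2],
    [0,0,63.6,5.5,-43.8,-12,0.2],
    [0,0,63.6,5.5,-43.8,-12,0.2]
  ]
}}

```text
t: 5.55
eef_pos: [0.5527, -0.2615, 0.3625]
ee_rot: [-180.0, -0.0, 122.6]
contact_force: [-0.0, 0.1, -1.5]
finger_gap: 0.318
grasp_force: 49.4
```

Run:
```python
from h import *
import pickle
s=observe(); print({k:np.round(s[k],4) for k in ["t","qpos","eef_pos","ee_rot","contact_force","grasp_force","finger_gap"]})
c=capture("wrist"); pickle.dump((c,s),open("w4.pkl","wb")); save(c,"w4.png"); print(proj(c,(.5315,-.2265,.067)))
```

```text
{'t': np.float64(5.55), 'qpos': array([-2.53257e+01,  2.02891e+01, -5.01030e+00,  6.47486e+01,
        1.39000e-02,  3.20695e+01]), 'eef_pos': array([ 0.5527, -0.2615,  0.3625]), 'ee_rot': array([-1.799863e+02, -4.800000e-02,  1.226048e+02]), 'contact_force': array([-0.0091,  0.0781, -1.4991]), 'grasp_force': np.float64(49.3501), 'finger_gap': np.float64(0.3178)}
(np.float64(314.8469892200963), np.float64(184.4287232318196))
```

View pics/w4.png

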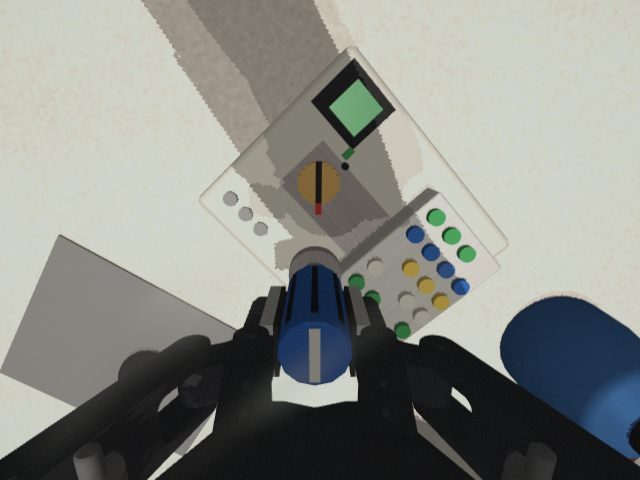

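The screw head is at about (318,184) with its slot nearly vertical in the picture, so it lines up with the held blade; the red tab is at (318,209). I'll measure the head and slot here, then from a view turned by half a turn.

```bash
cat >> h.py <<'E'
def screw(c,guess=(.5315,-.2265,.067),z=.067):
    """brass head circle fit (filled hull) and dark slot line on plane z"""
    u,v=map(int,proj(c,guess)); r=34; x0,y0=u-r,v-r; f=c["frame"][y0:y0+2*r,x0:x0+2*r]; hsv=cv2.cvtColor(f,cv2.COLOR_RGB2HSV)
    b=cv2.inRange(hsv,(14,90,50),(32,255,255)); b=cv2.morphologyEx(b,cv2.MORPH_OPEN,np.ones((3,3)))
    h=cv2.convexHull(cv2.findNonZero(b)); (e,ax,an)=cv2.fitEllipse(h)
    hm=np.zeros_like(b); cv2.fillConvexPoly(hm,h,255)
    d=cv2.inRange(hsv[:,:,2],0,60)&hm; n,l,st,ce=cv2.connectedComponentsWithStats(d); i=1+np.argmax(st[1:,4])
    q=np.argwhere(l==i)[:,::-1].astype(float); m=q.mean(0); w=np.linalg.svd(q-m,full_matrices=False)[2][0]
    o=np.array([x0,y0]); m=m+o; P=[plane(c,*(m+s*14*w),z) for s in(-1,1)]
    e=np.array(e)+o
    return dict(head=e,ax=ax,slot=m,slotdir=np.degrees(np.arctan2(*(P[1]-P[0])[1::-1]))%180,headW=plane(c,*e,z),slotW=plane(c,*m,z),n=st[i,4],sp=np.array(P))
def R(psi): 
    a=np.radians(psi); return np.array([[np.cos(a),np.sin(a)],[np.sin(a),-np.cos(a)]])  # tool xy -> world xy
E
python3 - <<'E'
from h import *
import pickle
c,s=pickle.load(open("w4.pkl","rb")); r=screw(c); print({k:np.round(v,4) for k,v in r.items()})
psi=s["ee_rot"][2]; m,p,a,L,n=stripe_world(c,(270,310,360,400),z=s["eef_pos"][2]-.155+.023); print(m,p,a,L,n)
print("stripe rel TCP in tool mm",R(psi).T@(p[:2]-s["eef_pos"][:2])*1e3,"slot rel tool",R(psi).T@(r["slotW"][:2]-s["eef_pos"][:2])*1e3,"head",R(psi).T@(r["headW"][:2]-s["eef_pos"][:2])*1e3)
c,s=pickle.load(open("w3.pkl","rb")); psi=s["ee_rot"][2]; m,p,a,L,n=stripe_world(c,(270,310,360,400)); print("w3",m,p,a,L,R(psi).T@(p[:2]-s["eef_pos"][:2])*1e3)
E
```

```text
{'head': array([318.1764, 182.6083]), 'ax': array([43.4161, 43.5924]), 'slot': array([318.3491, 181.1853]), 'slotdir': np.float64(121.8684), 'headW': array([ 0.5329, -0.2239,  0.067 ]), 'slotW': array([ 0.5325, -0.2229,  0.067 ]), 'n': np.int32(232), 'sp': array([[ 0.5267, -0.2137,  0.067 ],
       [ 0.5383, -0.2323,  0.067 ]])}
[301.8863158  370.56843657] [ 0.55209661 -0.26767804  0.23052177] 48.86327567143377 0.0026689590398905894 24
stripe rel TCP in tool mm [-4.81883092 -3.85309425] slot rel tool [43.51418659  3.74857166] head [42.39900822  3.61589342]Traceback (most recent call last):
  File "<stdin>", line 6, in <module>
  File "h.py", line 28, in stripe_world
    m,v,n,L=stripe(c,box); a=plane(c,*(m-v*L/2),z);b=plane(c,*(m+v*L/2),z); p=plane(c,*m,z)
            ~~~~~~^^^^^^^
  File "h.py", line 23, in stripe
    n,l,st,ce=cv2.connectedComponentsWithStats(w); i=1+np.argmax(st[1:,4])
                                                       ~~~~~~~~~^^^^^^^^^^
    return _wrapfunc(a, 'argmax', axis=axis, out=out, **kwds)
    return bound(*args, **kwds)
ValueError: attempt to get argmax of an empty sequence
```

```bash
sed -i 's/np.ones((9,9))/np.ones((21,21))/' h.py
python3 - <<'E'
from h import *
import pickle
for n in ["w4","w3"]:
    c,s=pickle.load(open(n+".pkl","rb")); psi=s["ee_rot"][2]; m,p,a,L,k=stripe_world(c,(265,300,365,400),z=s["eef_pos"][2]-.1325); print(n,m,p,a,L,k,R(psi).T@(p[:2]-s["eef_pos"][:2])*1e3)
E
```

```text
w4 [312.97034293 355.37194927] [ 0.55221286 -0.26041298  0.23002177] 116.46083844354587 0.023403855377865334 782 [1.23867194 0.15954549]
w3 [314.5 355. ] [0.55956681 0.18212427 0.11107149] 6.343059931859744 0.022588745116529207 658 [0.18117062 0.91539012]
```

Emit:
{"fn": "step_arm", "kwargs": {
  "moves": [
    [0,0,-7,0.3,0,0,0.2],
    [0,0,-14,0.6,0,0,0.2],
    [0,0,-21,1,0,0,0.2],
    [0,0,-28,1.3,0,0,0.2],
    [0,0,-35,1.6,0,0,0.2],
    [0,0,-42,2,0,0,0.2],
    [0,0,-49,2.3,0,0,0.2],
    [0,0,-56,2.6,0,0,0.2],
    [0,0,-63,3,0,0,0.2],
    [0,0,-70,3.3,0,0,0.2],
    [0,0,-77,3.6,0,0,0.2],
    [0,0,-84,4,0,0,0.2],
    [0,0,-90,4.3,0,0,0.2]
  ]
}}

```text
t: 6.68
eef_pos: [0.5296, -0.2223, 0.3629]
ee_rot: [180.0, -0.0, -146.8]
contact_force: [0.1, -0.3, -1.1]
finger_gap: 0.313
grasp_force: 49.3
```

Emit:
{"fn": "step_arm", "kwargs": {
  "moves": [
    [0,0,-7,0,0.3,0,0.2],
    [0,0,-14,0,0.6,0,0.2],
    [0,0,-21,0,0.9,0,0.2],
    [0,0,-28,0,1.2,0,0.2],
    [0,0,-35,0,1.5,0,0.2],
    [0,0,-42,0,1.8,0,0.2],
    [0,0,-49,0,2.1,0,0.2],
    [0,0,-56,0,2.4,0,0.2],
    [0,0,-63,0,2.7,0,0.2],
    [0,0,-70,0,3,0,0.2],
    [0,0,-77,0,3.2,0,0.2],
    [0,0,-84,0,3.4,0,0.2],
    [0,0,-90,0,3.6,0,0.2],
    [0,0,-90,0,3.6,0,0.2],
    [0,0,-90,0,3.6,0,0.2]
  ]
}}

```text
t: 7.93
eef_pos: [0.5103, -0.1927, 0.3629]
ee_rot: [-180.0, 0.0, -57.3]
contact_force: [-0.3, -0.1, -1.7]
finger_gap: 0.314
grasp_force: 49.3
```

Run:
```python
from h import *
import pickle
s=observe(); print({k:np.round(s[k],4) for k in ["t","qpos","eef_pos","ee_rot","contact_force"]})
c=capture("wrist"); pickle.dump((c,s),open("w5.pkl","wb"))
for n in ["w4","w5"]:
    c,s=pickle.load(open(n+".pkl","rb")); r=screw(c); psi=s["ee_rot"][2]
    print(n,{k:np.round(v,4) for k,v in r.items() if k in("head","slot","slotdir","headW","slotW","n")},"slot rel TCP, tool mm",R(psi).T@(r["slotW"][:2]-s["eef_pos"][:2])*1e3,"head",R(psi).T@(r["headW"][:2]-s["eef_pos"][:2])*1e3)
A,B=[pickle.load(open(n+".pkl","rb"))[0] for n in("w4","w5")]
print("tri head",tri([ray(A,*screw(A)["head"]),ray(B,*screw(B)["head"])]))
a=[cv2.resize(x["frame"][140:400,220:400][:,:,::-1],None,fx=2.2,fy=2.2) for x in (A,B)]; cv2.imwrite("pics/ab.png",np.hstack(a))
```

```text
{'t': np.float64(7.9333), 'qpos': array([-2.068940e+01,  1.330680e+01, -1.440010e+01,  6.230470e+01,
        9.300000e-03, -1.433567e+02]), 'eef_pos': array([ 0.5103, -0.1927,  0.3629]), 'ee_rot': array([-1.799994e+02,  1.480000e-02, -5.733270e+01]), 'contact_force': array([-0.2814, -0.1085, -1.7424])}
w4 {'head': array([318.1764, 182.6083]), 'slot': array([318.3491, 181.1853]), 'slotdir': np.float64(121.8684), 'headW': array([ 0.5329, -0.2239,  0.067 ]), 'slotW': array([ 0.5325, -0.2229,  0.067 ]), 'n': np.int32(232)} slot rel TCP, tool mm [43.51418659  3.74857166] head [42.39900822  3.61589342]
w5 {'head': array([312.5514, 183.8212]), 'slot': array([312.5065, 184.4113]), 'slotdir': np.float64(122.3845), 'headW': array([ 0.5338, -0.2253,  0.067 ]), 'slotW': array([ 0.5336, -0.2248,  0.067 ]), 'n': np.int32(231)} slot rel TCP, tool mm [39.63163764 -2.23834441] head [40.09631881 -2.20201226]
tri head [ 0.53341391 -0.22452968  0.06052151]
```

View pics/ab.png

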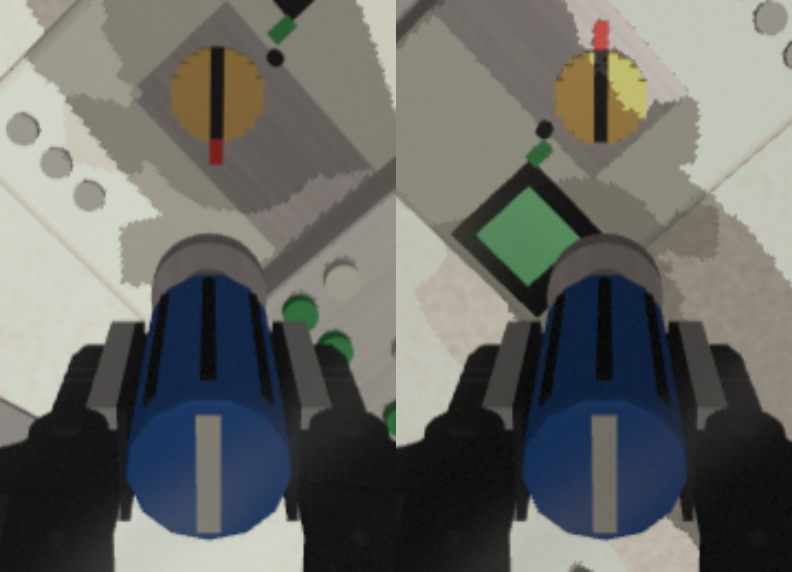

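Averaging the two opposite views puts the screw at about (0.5333,-0.2243) with the slot at 122.1°, and the held stripe stays centred at about x=314.5. Next I go over the slot with the blade about 8 mm above the head, and check.

Emit:
{"fn": "step_arm", "kwargs": {
  "moves": [
    [0,0,0.6,1,0,0,0.2],
    [0,0,0.6,2.5,-0.1,0,0.2],
    [0,0,0.6,3.5,-0.27,0,0.2],
    [0,0,0.6,3.96,-0.27,1,0.2],
    [0,0,0.6,3.96,-0.27,3,0.2],
    [0,0,0.6,3.96,-0.27,5,0.2],
    [0,0,0.6,3.96,-0.27,6.3,0.2],
    [0,0,0.6,3.96,-0.27,6.8,0.2],
    [0,0,0.6,3.96,-0.27,6.8,0.2],
    [0,0,0.6,3.96,-0.27,6.8,0.2],
    [0,0,0.6,3.96,-0.27,6.8,0.2]
  ]
}}

```text
t: 8.9
eef_pos: [0.5346, -0.226, 0.2955]
ee_rot: [-180.0, -0.1, -57.9]
contact_force: [-0.1, 0.1, -1.3]
finger_gap: 0.313
grasp_force: 49.3
```

Run:
```python
from h import *
import pickle
s=observe(); print({k:np.round(s[k],4) for k in ["t","qpos","eef_pos","ee_rot","contact_force"]})
c=capture("wrist"); pickle.dump((c,s),open("w6.pkl","wb")); save(c,"w6.png",(220,160,420,400),2.4)
psi=s["ee_rot"][2]; print("screw rel tool", R(psi).T@(np.array([.5333,-.2243])-s["eef_pos"][:2])*1e3)
t=capture("scene"); pickle.dump(t,open("s6.pkl","wb"))
```

```text
{'t': np.float64(8.9), 'qpos': array([-2.291430e+01,  1.956160e+01, -1.520370e+01,  5.515350e+01,
        2.000000e-03, -1.450291e+02]), 'eef_pos': array([ 0.5346, -0.226 ,  0.2955]), 'ee_rot': array([-1.799518e+02, -6.550000e-02, -5.788520e+01]), 'contact_force': array([-0.054 ,  0.0541, -1.2743])}
screw rel tool [-2.10276189  0.20584179]
```

View pics/w6.png

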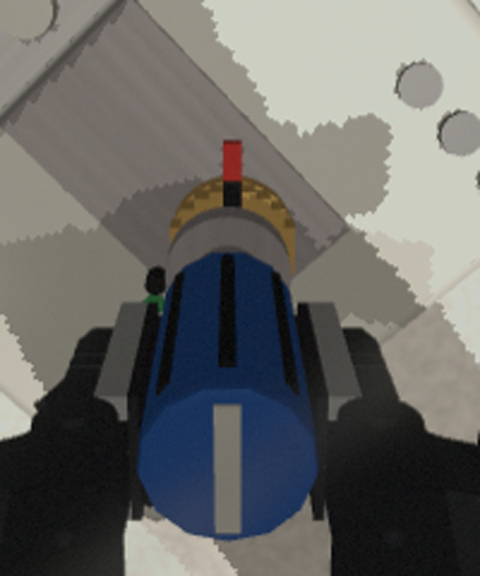

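The collar and head are nearly concentric, with the slot at x≈232 and the driver's axis extrapolating to about 231 in the crop. The remaining offset is about +0.2 mm across the slot and about −1.5 mm along it. I'll correct that and lower into the slot.

Emit:
{"fn": "step_arm", "kwargs": {
  "moves": [
    [0,0,0,-0.14,0.02,0.2,0.2],
    [0,0,0,-0.14,0.02,0.5,0.2],
    [0,0,0,-0.14,0.02,0.7,0.2],
    [0,0,0,-0.14,0.02,0.85,0.2],
    [0,0,0,-0.14,0.02,1.0,0.2],
    [0,0,0,-0.14,0.02,1.1,0.2],
    [0,0,0,-0.14,0.02,1.1,0.2],
    [0,0,0,-0.14,0.02,1.1,0.2]
  ]
}}

```text
t: 9.67
eef_pos: [0.5332, -0.2246, 0.2836]
ee_rot: [180.0, 0.0, -57.9]
contact_force: [0.2, 0.0, -1.5]
finger_gap: 0.318
grasp_force: 49.3
```

Emit:
{"fn": "step_arm", "kwargs": {
  "moves": [
    [0,0,0,0,0,0.15,0.2],
    [0,0,0,0,0,0.25,0.2],
    [0,0,0,0,0,0.35,0.2],
    [0,0,0,0,0,0.4,0.2],
    [0,0,0,0,0,0.4,0.2],
    [0,0,0,0,0,0.4,0.2]
  ]
}}

```text
t: 10.17
eef_pos: [0.5332, -0.2247, 0.2805]
ee_rot: [-180.0, -0.0, -57.9]
contact_force: [-1.8, 0.8, 4.7]
finger_gap: 0.315
grasp_force: 50.2
```

Run:
```python
from h import *
import pickle
s=observe(); print({k:np.round(s[k],4) for k in ["t","qpos","eef_pos","ee_rot","contact_force","moment"]})
c=capture("scene"); cc=capture("wrist"); pickle.dump((c,cc),open("w7.pkl","wb"))
u,v=map(int,proj(c,(.5333,-.2243,.09)));print(u,v)
a=cv2.resize(c["frame"][v-40:v+40,u-45:u+45],None,fx=4.4,fy=4.4,interpolation=cv2.INTER_CUBIC); b=cv2.resize(cc["frame"][170:330,225:405],None,fx=2.2,fy=2.2)
cv2.imwrite("pics/seat.png",np.hstack([a,b[:352]])[:,:,::-1])
```

```text
{'t': np.float64(10.1667), 'qpos': array([-2.284620e+01,  2.013300e+01, -1.651850e+01,  5.330840e+01,
       -5.300000e-03, -1.449822e+02]), 'eef_pos': array([ 0.5332, -0.2247,  0.2805]), 'ee_rot': array([-1.799813e+02, -3.590000e-02, -5.786410e+01]), 'contact_force': array([-1.7898,  0.8276,  4.7196]), 'moment': array([0.1672, 0.5213, 0.0804])}
300 207
```

View pics/seat.png

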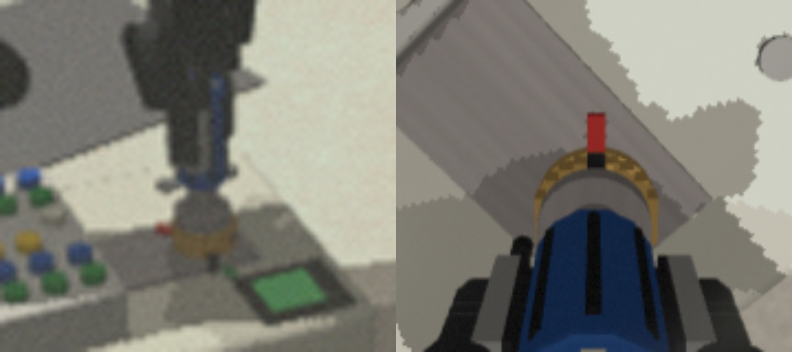

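The driver is seated: the collar sits on the head, and z and the contact force agree. Now bite 1, in two calls.

Emit:
{"fn": "step_arm", "kwargs": {
  "moves": [
    [0,0,3,0,0,0,0.2],
    [0,0,6,0,0,0,0.2],
    [0,0,9,0,0,0,0.2],
    [0,0,12,0,0,0,0.2],
    [0,0,16,0,0,0,0.2],
    [0,0,20,0,0,0,0.2],
    [0,0,24,0,0,0,0.2],
    [0,0,28,0,0,0,0.2],
    [0,0,32,0,0,0,0.2],
    [0,0,36,0,0,0,0.2],
    [0,0,40,0,0,0,0.2],
    [0,0,44,0,0,0,0.2],
    [0,0,48,0,0,0,0.2],
    [0,0,52,0,0,0,0.2],
    [0,0,56,0,0,0,0.2],
    [0,0,60,0,0,0,0.2],
    [0,0,60,0,0,0,0.2]
  ]
}}

```text
t: 11.68
eef_pos: [0.5334, -0.2249, 0.2805]
ee_rot: [-179.9, -0.0, -118.0]
contact_force: [-2.3, 0.1, 5.4]
finger_gap: 0.313
grasp_force: 50.0
```

Run:
```python
from h import *
s=observe(); print({k:np.round(s[k],4) for k in ["t","qpos","eef_pos","ee_rot","contact_force","moment"]})
```

```text
{'t': np.float64(11.6833), 'qpos': array([-2.28566e+01,  2.01398e+01, -1.65099e+01,  5.32827e+01,
       -3.42000e-02, -8.48841e+01]), 'eef_pos': array([ 0.5334, -0.2249,  0.2805]), 'ee_rot': array([-1.799296e+02, -2.800000e-02, -1.179726e+02]), 'contact_force': array([-2.2711,  0.0967,  5.3986]), 'moment': array([-0.0181,  0.4478, -0.0135])}
```

Emit:
{"fn": "step_arm", "kwargs": {
  "moves": [
    [0,0,4,0,0,0,0.2],
    [0,0,8,0,0,0,0.2],
    [0,0,12,0,0,0,0.2],
    [0,0,16,0,0,0,0.2],
    [0,0,20,0,0,0,0.2],
    [0,0,24,0,0,0,0.2],
    [0,0,28,0,0,0,0.2],
    [0,0,32,0,0,0,0.2],
    [0,0,36,0,0,0,0.2],
    [0,0,40,0,0,0,0.2],
    [0,0,44,0,0,0,0.2],
    [0,0,48,0,0,0,0.2],
    [0,0,52,0,0,0,0.2],
    [0,0,56,0,0,0,0.2],
    [0,0,56,0,0,0,0.2],
    [0,0,54,0,0,0,0.2],
    [0,0,53,0,0,0,0.2]
  ]
}}

```text
t: 13.1
eef_pos: [0.5336, -0.225, 0.2805]
ee_rot: [-179.9, 0.1, -170.6]
contact_force: [-0.3, -1.1, 5.0]
finger_gap: 0.312
grasp_force: 50.0
```

Emit:
{"fn": "step_arm", "kwargs": {
  "moves": [
    [0,0,0,0,0,0,0.4],
    [0,0,0,0,0,0,0.5],
    [0,0,0,0,0,0,0.8],
    [0,0,0,0,0,0,1],
    [0,0,0,0,0,0,1],
    [0,0,0,0,0,0,1],
    [0,0,0,0,0,0,1],
    [0,0,0,0,0,0,1],
    [0,0,0,0,0,0,1],
    [0,0,0,0,0,0,1]
  ]
}}

```text
t: 13.93
eef_pos: [0.5332, -0.2246, 0.2797]
ee_rot: [-180.0, -0.0, -170.9]
contact_force: [-0.5, -0.1, -0.8]
finger_gap: 1.001
grasp_force: 0.0
```

Run:
```python
from h import *
import pickle
s=observe(); print({k:np.round(s[k],4) for k in ["t","qpos","eef_pos","ee_rot","contact_force","moment","finger_gap"]})
c=capture("wrist"); pickle.dump((c,s),open("w8.pkl","wb")); save(c,"w8.png",(140,80,500,400),1.7)
print(stripe_world(c,(265,300,365,400),.148))
```

```text
{'t': np.float64(13.9333), 'qpos': array([-2.28466e+01,  2.01907e+01, -1.65560e+01,  5.32546e+01,
       -1.60000e-03, -3.19794e+01]), 'eef_pos': array([ 0.5332, -0.2246,  0.2797]), 'ee_rot': array([-1.799993e+02, -1.900000e-03, -1.708672e+02]), 'contact_force': array([-0.5017, -0.1414, -0.761 ]), 'moment': array([-0.0148, -0.0495, -0.0086]), 'finger_gap': np.float64(1.0008)}
(array([312.9532077 , 357.99176545]), array([ 0.53350841, -0.22426788,  0.148     ]), np.float64(9.954371594826425), np.float64(0.022605784549186003), np.int32(688))
```

View pics/w8.png

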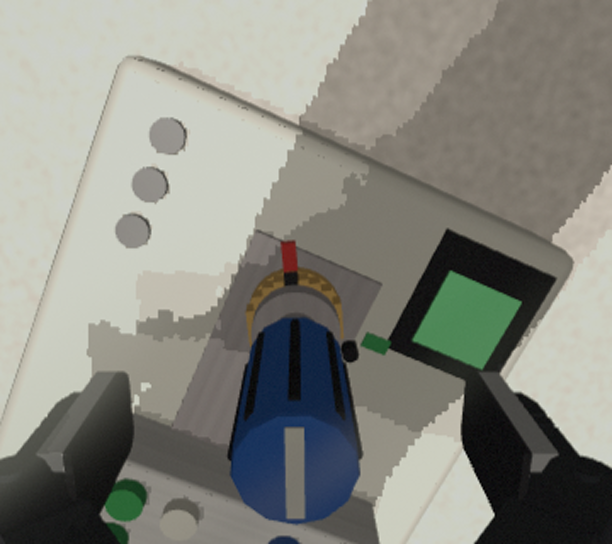

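The driver stands free in the slot: fingers fully open, collar on the head, tab turned to (290,258) in the crop, pointing along tool +x. I'll turn the open hand back 30° and take a fresh hold.

Emit:
{"fn": "step_arm", "kwargs": {
  "moves": [
    [0,0,-6,0,0,0,1],
    [0,0,-12,0,0,0,1],
    [0,0,-18,0,0,0,1],
    [0,0,-24,0,0,0,1],
    [0,0,-30,0,0,0,1],
    [0,0,-30,0,0,0,1],
    [0,0,-30,0,0,0,0.5],
    [0,0,-30,0,0,0,0.45],
    [0,0,-30,0,0,0,0.4],
    [0,0,-30,0,0,0,0.3],
    [0,0,-30,0,0,0,0.2],
    [0,0,-30,0,0,0,0.2],
    [0,0,-30,0,0,0,0.2],
    [0,0,-30,0,0,0,0.2],
    [0,0,-30,0,0,0,0.2],
    [0,0,-30,0,0,0,0.2]
  ],
  "grip_force": 50
}}

```text
t: 15.32
eef_pos: [0.5333, -0.2247, 0.2799]
ee_rot: [-180.0, 0.0, -140.9]
contact_force: [0.1, 0.6, 2.4]
finger_gap: 0.317
grasp_force: 49.0
```

Run:
```python
from h import *
import pickle
s=observe(); print({k:np.round(s[k],4) for k in ["t","qpos","eef_pos","ee_rot","contact_force","moment","finger_gap"]})
c=capture("wrist"); pickle.dump((c,s),open("w9.pkl","wb"))
print(stripe_world(c,(265,300,365,400),.148))
```

```text
{'t': np.float64(15.3167), 'qpos': array([-2.28476e+01,  2.01820e+01, -1.65455e+01,  5.32560e+01,
       -2.20000e-03, -6.19731e+01]), 'eef_pos': array([ 0.5333, -0.2247,  0.2799]), 'ee_rot': array([-1.799844e+02,  5.800000e-03, -1.408745e+02]), 'contact_force': array([0.1055, 0.6402, 2.445 ]), 'moment': array([-0.0042,  0.0931, -0.0374]), 'finger_gap': np.float64(0.317)}
(array([314.76681373, 357.34471012]), array([ 0.53329168, -0.223842  ,  0.148     ]), np.float64(9.528613187777943), np.float64(0.02314608493523277), np.int32(694))
```

Emit:
{"fn": "step_arm", "kwargs": {
  "moves": [
    [0,0,4,0,0,0,0.2],
    [0,0,8,0,0,0,0.2],
    [0,0,12,0,0,0,0.2],
    [0,0,16,0,0,0,0.2],
    [0,0,20,0,0,0,0.2],
    [0,0,24,0,0,0,0.2],
    [0,0,28,0,0,0,0.2],
    [0,0,32,0,0,0,0.2],
    [0,0,36,0,0,0,0.2],
    [0,0,40,0,0,0,0.2],
    [0,0,44,0,0,0,0.2],
    [0,0,48,0,0,0,0.2],
    [0,0,52,0,0,0,0.2],
    [0,0,56,0,0,0,0.2],
    [0,0,60,0,0,0,0.2],
    [0,0,64,0,0,0,0.2],
    [0,0,68,0,0,0,0.2],
    [0,0,72,0,0,0,0.2],
    [0,0,76,0,0,0,0.2],
    [0,0,80,0,0,0,0.2]
  ]
}}

```text
t: 17.03
eef_pos: [0.5334, -0.2252, 0.2799]
ee_rot: [-179.9, 0.1, 138.9]
contact_force: [-0.3, -3.0, 1.4]
finger_gap: 0.319
grasp_force: 49.2
```

Emit:
{"fn": "step_arm", "kwargs": {
  "moves": [
    [0,0,3,0,0,0,0.2],
    [0,0,6,0,0,0,0.2],
    [0,0,9,0,0,0,0.2],
    [0,0,12,0,0,0,0.2],
    [0,0,15,0,0,0,0.2],
    [0,0,18,0,0,0,0.2],
    [0,0,20,0,0,0,0.2],
    [0,0,22,0,0,0,0.2],
    [0,0,22,0,0,0,0.2]
  ]
}}

```text
t: 17.78
eef_pos: [0.5333, -0.2252, 0.2799]
ee_rot: [-180.0, 0.1, 117.1]
contact_force: [-0.6, -2.5, 1.4]
finger_gap: 0.316
grasp_force: 49.2
```

Run:
```python
from h import *
import pickle
s=observe(); print({k:np.round(s[k],4) for k in ["t","qpos","tau","eef_pos","ee_rot","contact_force","moment","finger_gap"]})
c=capture("wrist"); pickle.dump((c,s),open("w10.pkl","wb"))
print(stripe_world(c,(265,300,365,400),.148))
```

```text
{'t': np.float64(17.7833), 'qpos': array([-22.8656,  20.1887, -16.5328,  53.2306,  -0.0809,  40.0688]), 'tau': array([  1.382 , -52.0757,  29.698 ,   0.3597,   0.8576,   0.3878]), 'eef_pos': array([ 0.5333, -0.2252,  0.2799]), 'ee_rot': array([-1.799688e+02,  8.870000e-02,  1.170656e+02]), 'contact_force': array([-0.5895, -2.4917,  1.3903]), 'moment': array([-0.6294,  0.067 ,  0.0424]), 'finger_gap': np.float64(0.3162)}
(array([314.71256113, 357.30819044]), array([ 0.53364258, -0.22425568,  0.148     ]), np.float64(87.44934254322372), np.float64(0.023408404258362363), np.int32(711))
```

Emit:
{"fn": "step_arm", "kwargs": {
  "moves": [
    [0,0,2,0,0,0,0.2],
    [0,0,4,0,0,0,0.2],
    [0,0,6,0,0,0,0.2],
    [0,0,8,0,0,0,0.2],
    [0,0,8,0,0,0,0.2]
  ]
}}

```text
t: 18.25
eef_pos: [0.5333, -0.2251, 0.2799]
ee_rot: [-180.0, 0.1, 109.1]
contact_force: [-0.8, -2.7, 2.3]
finger_gap: 0.315
grasp_force: 49.2
```

```bash
cat > chk.py <<'E'
from h import *
import pickle,sys
s=observe(); print({k:np.round(s[k],3) for k in ["t","tau","eef_pos","ee_rot","contact_force","moment"]})
c=capture("wrist"); pickle.dump((c,s),open(sys.argv[1],"wb"))
print(stripe_world(c,(265,300,365,400),.148))
# red tab and green mark directions about the screw axis
hsv=cv2.cvtColor(c["frame"],cv2.COLOR_RGB2HSV); C0=np.array([.5333,-.2243])
for n,z,ms in [("red",.063,[((0,120,60),(8,255,255)),((172,120,60),(180,255,255))]),("green",.052,[((50,100,30),(80,255,255))])]:
    m=sum(cv2.inRange(hsv,*q) for q in ms); q=np.argwhere(m>0)[:,::-1]
    w=np.array([plane(c,u,v,z)[:2] for u,v in q])-C0 if len(q) else np.zeros((0,2)); r=np.linalg.norm(w,axis=1)
    k=(r<.035) if n=="green" else (r<.03); w=w[k]
    if len(w): d=w.mean(0); print(n,len(w),"r mm",np.round(np.linalg.norm(d)*1e3,1),"yaw",np.degrees(np.arctan2(d[1],d[0])).round(1))
E
python3 chk.py w11.pkl
```

```text
{'t': np.float64(18.25), 'tau': array([  1.789, -51.923,  29.469,   0.473,   1.116,   0.378]), 'eef_pos': array([ 0.533, -0.225,  0.28 ]), 'ee_rot': array([-1.79986e+02,  8.00000e-02,  1.09122e+02]), 'contact_force': array([-0.793, -2.674,  2.281]), 'moment': array([-0.834,  0.064, -0.011])}
(array([314.1282018 , 358.08623138]), array([ 0.53355207, -0.22454451,  0.148     ]), np.float64(79.53898952698584), np.float64(0.02422229645405145), np.int32(728))
red 160 r mm 23.1 yaw 90.3
green 107 r mm 31.3 yaw 75.4
```

Run:
```python
from h import *
import pickle
C0=np.array([.5333,-.2243])
for n in ["w4","w5","w8","w9","w10","w11"]:
    c,s=pickle.load(open(n+".pkl","rb")); hsv=cv2.cvtColor(c["frame"],cv2.COLOR_RGB2HSV)
    o=[n,"psi",round(s["ee_rot"][2],1)]
    for nm,ms in [("red",[((0,130,60),(8,255,255)),((172,130,60),(180,255,255))]),("grn",[((50,100,30),(80,255,255))])]:
        for z in (.06,.065) if nm=="red" else (.051,):
            m=sum(cv2.inRange(hsv,*q) for q in ms); q=np.argwhere(m>0)[:,::-1]
            w=np.array([plane(c,u,v,z)[:2] for u,v in q])-C0; r=np.linalg.norm(w,axis=1); w=w[(r<.036)&(r>.012)]
            if len(w): d=w.mean(0); rr=np.linalg.norm(w,axis=1); a=np.degrees(np.arctan2(w[:,1],w[:,0])); o+=[nm,z,len(w),"r",(rr.min()*1e3).round(1),(rr.max()*1e3).round(1),"yaw",np.degrees(np.arctan2(d[1],d[0])).round(1)]
    print(*o)
```

```text
w4 psi 122.6 red 0.06 70 r 17.0 26.4 yaw -58.5 red 0.065 70 r 16.1 25.3 yaw -58.7 grn 0.051 61 r 28.7 36.0 yaw 75.5
w5 psi -57.3 red 0.06 75 r 17.5 26.8 yaw -57.7 red 0.065 75 r 17.8 27.0 yaw -57.7 grn 0.051 57 r 28.3 35.8 yaw 76.0
w8 psi -170.9 red 0.06 147 r 17.4 28.3 yaw -165.3 red 0.065 147 r 18.9 29.5 yaw -165.8 grn 0.051 91 r 28.7 35.9 yaw 74.1
w9 psi -140.9 red 0.06 153 r 17.2 27.9 yaw -163.5 red 0.065 153 r 18.6 29.0 yaw -161.7
w10 psi 117.1 red 0.06 158 r 16.9 27.9 yaw 97.2 red 0.065 158 r 18.4 29.0 yaw 98.9 grn 0.051 123 r 27.5 35.9 yaw 74.8
w11 psi 109.1 red 0.06 154 r 16.9 27.5 yaw 89.1 red 0.065 154 r 18.3 28.6 yaw 90.7 grn 0.051 124 r 27.6 35.9 yaw 75.0
```

Emit:
{"fn": "step_arm", "kwargs": {
  "moves": [
    [0,0,2,0,0,0,0.2],
    [0,0,4,0,0,0,0.2],
    [0,0,6,0,0,0,0.2],
    [0,0,8,0,0,0,0.2],
    [0,0,10,0,0,0,0.2],
    [0,0,12,0,0,0,0.2],
    [0,0,12,0,0,0,0.2]
  ]
}}

```text
t: 18.88
eef_pos: [0.5333, -0.225, 0.2799]
ee_rot: [180.0, 0.1, 97.2]
contact_force: [-1.2, -3.4, 2.5]
finger_gap: 0.314
grasp_force: 49.2
```

```bash
python3 chk.py w12.pkl
```

```text
{'t': np.float64(18.883), 'tau': array([  2.018, -51.753,  29.258,   0.562,   1.261,   0.381]), 'eef_pos': array([ 0.533, -0.225,  0.28 ]), 'ee_rot': array([1.79993e+02, 6.70000e-02, 9.71530e+01]), 'contact_force': array([-1.23 , -3.377,  2.459]), 'moment': array([-0.95 ,  0.121,  0.065])}
(array([314.49653803, 357.4972659 ]), array([ 0.53361887, -0.2241547 ,  0.148     ]), np.float64(67.54936124681366), np.float64(0.023628304100391313), np.int32(729))
red 163 r mm 23.1 yaw 78.0
green 110 r mm 31.2 yaw 75.4
```

Emit:
{"fn": "step_arm", "kwargs": {
  "moves": [
    [0,0,1,0,0,0,0.2],
    [0,0,2,0,0,0,0.2],
    [0,0,3,0,0,0,0.2],
    [0,0,4,0,0,0,0.2],
    [0,0,4,0,0,0,0.2]
  ]
}}

```text
t: 19.35
eef_pos: [0.5333, -0.2249, 0.2799]
ee_rot: [180.0, 0.0, 93.1]
contact_force: [-0.1, -5.7, 3.0]
finger_gap: 0.318
grasp_force: 49.3
```

```bash
python3 chk.py w13.pkl
```

```text
{'t': np.float64(19.35), 'tau': array([  2.461, -51.138,  28.551,   0.829,   1.768,   0.54 ]), 'eef_pos': array([ 0.533, -0.225,  0.28 ]), 'ee_rot': array([1.79989e+02, 4.70000e-02, 9.30930e+01]), 'contact_force': array([-0.13 , -5.653,  3.005]), 'moment': array([-1.275,  0.066,  0.374])}
(array([314.62562309, 357.3155018 ]), array([ 0.53368368, -0.22387502,  0.148     ]), np.float64(64.18730287020696), np.float64(0.02343371841056154), np.int32(706))
red 157 r mm 23.2 yaw 77.1
green 115 r mm 31.2 yaw 75.5
```

Emit:
{"fn": "step_arm", "kwargs": {
  "moves": [
    [0,0,1,0,0,0,0.2],
    [0,0,2,0,0,0,0.2],
    [0,0,2,0,0,0,0.2]
  ]
}}

```text
t: 19.65
eef_pos: [0.5333, -0.2248, 0.2799]
ee_rot: [180.0, 0.0, 91.1]
contact_force: [0.1, -5.1, 3.1]
finger_gap: 0.311
grasp_force: 49.3
```

```bash
python3 chk.py w14.pkl
```

```text
{'t': np.float64(19.65), 'tau': array([  2.321, -51.143,  28.554,   0.83 ,   1.815,   0.729]), 'eef_pos': array([ 0.533, -0.225,  0.28 ]), 'ee_rot': array([1.79988e+02, 5.00000e-02, 9.11230e+01]), 'contact_force': array([ 0.057, -5.067,  3.062]), 'moment': array([-1.37 ,  0.083,  0.551])}
(array([314.33296148, 357.68310974]), array([ 0.5335903 , -0.22403917,  0.148     ]), np.float64(62.290015982296126), np.float64(0.023827806074611126), np.int32(717))
red 157 r mm 23.2 yaw 76.7
green 113 r mm 31.2 yaw 75.5
```

The moment rose to 0.55 N m and the tab has stopped moving beside the mark, so the screw is against its stop. I'll back the blade off inside its play and lift out.

Emit:
{"fn": "step_arm", "kwargs": {
  "moves": [
    [0,0,-3,0,0,0,0.2],
    [0,0,-6,0,0,0,0.2],
    [0,0,-9,0,0,0,0.2],
    [0,0,-9,0,0,0,0.2],
    [0,0,-9,0,0,-0.3,0.2],
    [0,0,-9,0,0,-0.7,0.2],
    [0,0,-9,0,0,-1.2,0.2],
    [0,0,-9,0,0,-2,0.2],
    [0,0,-9,0,0,-4,0.2],
    [0,0,-9,0,0,-6.5,0.2],
    [0,0,-9,0,0,-8.5,0.2],
    [0,0,-9,0,0,-8.5,0.2],
    [0,0,-9,0,0,-8.5,0.2]
  ]
}}

```text
t: 20.78
eef_pos: [0.5335, -0.2246, 0.3661]
ee_rot: [179.9, 0.1, 100.1]
contact_force: [0.3, -0.1, -1.7]
finger_gap: 0.315
grasp_force: 49.5
```

Run:
```python
from h import *
import pickle
s=observe(); print({k:np.round(s[k],4) for k in ["t","qpos","eef_pos","ee_rot","contact_force","moment","finger_gap"]})
c=capture("wrist"); pickle.dump((c,s),open("w15.pkl","wb")); psi=s["ee_rot"][2]
m,p,a,L,n=stripe_world(c,(265,300,365,400),s["eef_pos"][2]-.1319); print(m,p,a,L,n,"psi-d",psi-a,"rel tool mm",R(psi).T@(p[:2]-s["eef_pos"][:2])*1e3)
t=capture("top"); pickle.dump(t,open("t15.pkl","wb"))
hsv=cv2.cvtColor(c["frame"],cv2.COLOR_RGB2HSV); C0=np.array([.5333,-.2243])
for n,z,ms in [("red",.06,[((0,130,60),(8,255,255)),((172,130,60),(180,255,255))]),("green",.051,[((50,100,30),(80,255,255))])]:
    q=np.argwhere(sum(cv2.inRange(hsv,*k) for k in ms)>0)[:,::-1]; w=np.array([plane(c,u,v,z)[:2] for u,v in q])-C0; r=np.linalg.norm(w,axis=1); w=w[(r<.036)&(r>.012)]
    if len(w): d=w.mean(0); print(n,len(w),np.degrees(np.arctan2(d[1],d[0])))
```

```text
{'t': np.float64(20.7833), 'qpos': array([-2.28410e+01,  1.66320e+01, -9.59630e+00,  6.36447e+01,
        1.47000e-02,  5.70404e+01]), 'eef_pos': array([ 0.5335, -0.2246,  0.3661]), 'ee_rot': array([1.798854e+02, 5.680000e-02, 1.001185e+02]), 'contact_force': array([ 0.3093, -0.1128, -1.7038]), 'moment': array([-0.015 , -0.0251,  0.0401]), 'finger_gap': np.float64(0.3152)}
[314.72306536 357.31521356] [ 0.53410212 -0.22368576  0.23419144] 70.46336110501781 0.023167497845284872 694 psi-d 29.65516248019803 rel tool mm [0.83248661 0.81050471]
red 75 77.12204783021429
green 58 75.81200798730902
```

Emit:
{"fn": "step_arm", "kwargs": {
  "moves": [
    [0,0,-4,1,0.3,0,0.2],
    [0,0,-10,3,0.7,0,0.2],
    [0,0,-17,5.5,1.4,0,0.2],
    [0,0,-24,8,2,0,0.2],
    [0,0,-31,10.5,2.6,0,0.2],
    [0,0,-38,13,3.2,0,0.2],
    [0,0,-45,15.5,3.8,0,0.2],
    [0,0,-52,18,4.5,0,0.2],
    [0,0,-59,20.5,5.1,0,0.2],
    [0,0,-66,23,5.7,0,0.2],
    [0,0,-73,25.5,6.3,0,0.2],
    [0,0,-80,28,6.9,0,0.2],
    [0,0,-87,30.5,7.5,0,0.2],
    [0,0,-94,33,8.2,0,0.2],
    [0,0,-101,35.5,8.8,0,0.2],
    [0,0,-108,37.5,9.3,0,0.2],
    [0,0,-113,39,9.65,0,0.2],
    [0,0,-115.9,39.49,9.77,0,0.2],
    [0,0,-115.9,39.49,9.77,0,0.2],
    [0,0,-115.9,39.49,9.77,0,0.2]
  ]
}}

```text
t: 22.55
eef_pos: [0.5593, 0.1813, 0.3632]
ee_rot: [180.0, -0.2, -144.0]
contact_force: [0.4, -0.2, -1.7]
finger_gap: 0.318
grasp_force: 49.6
```

Run:
```python
from h import *
import pickle
s=observe(); print({k:np.round(s[k],4) for k in ["t","qpos","eef_pos","ee_rot","contact_force"]})
psi=s["ee_rot"][2]
c=capture("wrist"); pickle.dump((c,s),open("w16.pkl","wb")); print(stripe_world(c,(265,300,365,400),s["eef_pos"][2]-.1319)[:4])
print("to go, tool cm",R(psi).T@(np.array([.5603,.1813])-s["eef_pos"][:2])*100,"down",(s["eef_pos"][2]-.2429)*100)
# stand outline by grey mask in wrist view
hsv=cv2.cvtColor(c["frame"],cv2.COLOR_RGB2HSV); t=capture("top"); pickle.dump(t,open("t16.pkl","wb"))
P=[proj(c,(.5604+dx,.1815+dy,.03)) for dx in(-.03,0,.03) for dy in (-.02,0,.02)]; print(np.round(P))
```

```text
{'t': np.float64(22.55), 'qpos': array([ 1.79637e+01,  1.78378e+01, -8.33800e+00,  6.39851e+01,
       -1.37000e-02, -1.80148e+01]), 'eef_pos': array([0.5593, 0.1813, 0.3632]), 'ee_rot': array([ 1.799633e+02, -1.572000e-01, -1.440214e+02]), 'contact_force': array([ 0.4334, -0.1768, -1.6586])}
(array([314.69332284, 357.46436163]), array([0.55907256, 0.18207195, 0.23133278]), np.float64(6.3934628523947294), np.float64(0.023234580025380692))
to go, tool cm [-0.07994537 -0.05811546] down 12.033277794842768
[[315. 185.]
 [332. 198.]
 [350. 210.]
 [296. 211.]
 [313. 224.]
 [330. 236.]
 [278. 236.]
 [295. 248.]
 [312. 260.]]
```

Emit:
{"fn": "step_arm", "kwargs": {
  "moves": [
    [0,0,0,-0.03,-0.02,2,0.2],
    [0,0,0,-0.03,-0.02,4.5,0.2],
    [0,0,0,-0.03,-0.02,7,0.2],
    [0,0,0,-0.03,-0.02,9,0.2],
    [0,0,0,-0.03,-0.02,10.3,0.2],
    [0,0,0,-0.03,-0.02,10.8,0.2],
    [0,0,0,-0.03,-0.02,11.1,0.2],
    [0,0,0,-0.03,-0.02,11.1,0.2],
    [0,0,0,-0.03,-0.02,11.1,0.2],
    [0,0,0,-0.03,-0.02,11.1,0.2]
  ]
}}

```text
t: 23.48
eef_pos: [0.5609, 0.1813, 0.2549]
ee_rot: [-180.0, 0.1, -144.0]
contact_force: [1.0, 0.1, -0.6]
finger_gap: 0.316
grasp_force: 49.6
```

Run:
```python
from h import *
s=observe(); print({k:np.round(s[k],4) for k in ["t","eef_pos","ee_rot","contact_force"]})
print("to go, tool cm",R(s["ee_rot"][2]).T@(np.array([.5603,.1813])-s["eef_pos"][:2])*100,"down",(s["eef_pos"][2]-.2429)*100)
```

```text
{'t': np.float64(23.4833), 'eef_pos': array([0.5609, 0.1813, 0.2549]), 'ee_rot': array([-1.799662e+02,  1.072000e-01, -1.439855e+02]), 'contact_force': array([ 0.9704,  0.0542, -0.6366])}
to go, tool cm [0.04764234 0.02852043] down 1.199711081224597
```

Emit:
{"fn": "step_arm", "kwargs": {
  "moves": [
    [0,0,0,0.05,0.03,0.2,0.2],
    [0,0,0,0.05,0.03,0.4,0.2],
    [0,0,0,0.05,0.03,0.6,0.2],
    [0,0,0,0.05,0.03,0.75,0.2],
    [0,0,0,0.05,0.03,0.75,0.2]
  ]
}}

```text
t: 23.9
eef_pos: [0.5595, 0.1812, 0.2458]
ee_rot: [180.0, -0.0, -144.0]
contact_force: [-0.5, 0.7, -1.3]
finger_gap: 0.314
grasp_force: 49.6
```

Emit:
{"fn": "step_arm", "kwargs": {
  "moves": [
    [0,0,0,0,0,0.1,0.2],
    [0,0,0,0,0,0.2,0.2],
    [0,0,0,0,0,0.2,0.2]
  ]
}}

```text
t: 24.15
eef_pos: [0.5596, 0.1812, 0.244]
ee_rot: [180.0, -0.0, -144.0]
contact_force: [0.2, 0.1, -0.9]
finger_gap: 0.317
grasp_force: 49.6
```

Emit:
{"fn": "step_arm", "kwargs": {
  "moves": [
    [0,0,0,0,0,0.1,0.2],
    [0,0,0,0,0,0.14,0.2],
    [0,0,0,0,0,0.14,0.2]
  ]
}}

```text
t: 24.4
eef_pos: [0.5597, 0.1813, 0.2429]
ee_rot: [-180.0, 0.0, -144.0]
contact_force: [-0.6, -0.2, -0.5]
finger_gap: 0.317
grasp_force: 49.8
```

Emit:
{"fn": "step_arm", "kwargs": {
  "moves": [
    [0,0,0,0,0,0.04,0.2],
    [0,0,0,0,0,0.04,0.4],
    [0,0,0,0,0,0.04,0.6],
    [0,0,0,0,0,0.04,1],
    [0,0,0,0,0,0.04,1],
    [0,0,0,0,0,0.04,1],
    [0,0,0,0,0,0.04,1],
    [0,0,0,0,0,0.04,1],
    [0,0,0,0,0,-1,1],
    [0,0,0,0,0,-3,1],
    [0,0,0,0,0,-6,1],
    [0,0,0,0,0,-9,1],
    [0,0,0,0,0,-12,1],
    [0,0,0,0,0,-14,1],
    [0,0,0,0,0,-14,1],
    [0,0,0,0,0,-14,1]
  ]
}}

```text
t: 25.73
eef_pos: [0.5602, 0.1814, 0.3849]
ee_rot: [-179.9, 0.2, -144.0]
contact_force: [0.4, -0.8, -0.8]
finger_gap: 0.999
grasp_force: 0.0
```

Run:
```python
from h import *
import pickle
s=observe(); print({k:np.round(s[k],4) for k in ["t","eef_pos","ee_rot","contact_force"]})
c=capture("wrist"); S=capture("scene"); u,v=map(int,proj(c,(.5604,.182,.111))); r=stripe_world(c,(u-35,v-40,u+35,v+40)); print("driver",r,"expected px",u,v)
def blue(c,b):
    x0,y0,x1,y1=b; h=cv2.cvtColor(c["frame"][y0:y1,x0:x1],cv2.COLOR_RGB2HSV); q=cv2.findNonZero(cv2.inRange(h,(105,110,50),(125,255,255))).reshape(-1,2); return len(q),q.mean(0)+[x0,y0],q.min(0)+[x0,y0],q.max(0)+[x0,y0]
S0=pickle.load(open("scene0.pkl","rb")); B=(405,280,450,340); print(blue(S0,B)); print(blue(S,B))
print("tri", tri([ray(c,*r[0]),ray(S,*blue(S,B)[1])]),"before",tri([ray(pickle.load(open("w2.pkl","rb"))[0],315.5,251.5),ray(S0,*blue(S0,B)[1])]))
d=cv2.absdiff(S["frame"],S0["frame"]).max(2)>60; d=cv2.morphologyEx(d.astype(np.uint8),cv2.MORPH_OPEN,np.ones((3,3))); n,l,st,ce=cv2.connectedComponentsWithStats(d); print(st[1:][st[1:,4]>15])
hs=cv2.cvtColor(S["frame"],cv2.COLOR_RGB2HSV)
C0=np.array([.5333,-.2243])
q=np.argwhere((cv2.inRange(hs,(0,130,60),(8,255,255))|cv2.inRange(hs,(172,130,60),(180,255,255)))>0)[:,::-1]; w=np.array([plane(S,a,b,.06)[:2] for a,b in q])-C0; w=w[np.linalg.norm(w,axis=1)<.032]
if len(w): print("tab",len(w),np.degrees(np.arctan2(*w.mean(0)[::-1])))
```

```text
{'t': np.float64(25.7333), 'eef_pos': array([0.5602, 0.1814, 0.3849]), 'ee_rot': array([-179.9348,    0.1995, -143.9633]), 'contact_force': array([ 0.4296, -0.7875, -0.8352])}
driver (array([314.77168923, 238.78216817]), array([0.55983182, 0.18171229, 0.111     ]), np.float64(6.83923389086549), np.float64(0.02260642643311857), np.int32(170)) expected px 314 239
(67, array([429.98507463, 298.02985075]), array([423, 293]), array([437, 302]))
(12, array([434.75      , 297.66666667]), array([433, 296]), array([436, 299]))
tri [0.55723467 0.18493206 0.11183331] before [0.55999707 0.18234907 0.10988112]
[[ 445    0   21   19  354]
 [ 424    0   94   74 4156]
 [ 564    4   33   65  769]
 [ 499   67   18   10  130]
 [ 497  123    6    5   24]
 [ 393  126   99  126 5548]
 [ 557  196   22   21  196]
 [ 532  227  108  152 6009]
 [ 511  230   19    9  109]
 [ 483  264   41   24  345]]
tab 5 76.2272913796512
```

Emit:
{"fn": "step_arm", "kwargs": {
  "moves": [
    [0,0,0,3,-2.2,-1,1],
    [0,0,0,6,-4.5,-1,1],
    [0,0,0,9,-6.7,-1,1],
    [0,0,0,12.9,-9.2,-1,1],
    [0,0,0,12.9,-9.2,-1,1],
    [0,0,0,12.9,-9.2,-1,1],
    [0,0,0,12.9,-9.2,-1,1]
  ]
}}

```text
t: 26.42
eef_pos: [0.5093, 0.0309, 0.392]
ee_rot: [179.9, -0.0, -144.0]
contact_force: [0.3, 0.8, -0.2]
finger_gap: 0.997
grasp_force: 0.0
```

Run:
```python
from h import *
import pickle
S=capture("scene"); T=capture("top"); S0=pickle.load(open("scene0.pkl","rb")); T0=pickle.load(open("top0.pkl","rb"))
def blue(c,b):
    x0,y0,x1,y1=b; h=cv2.cvtColor(c["frame"][y0:y1,x0:x1],cv2.COLOR_RGB2HSV); q=cv2.findNonZero(cv2.inRange(h,(100,100,25),(125,255,255))); 
    if q is None: return None
    q=q.reshape(-1,2); return len(q),(q.mean(0)+[x0,y0]).round(1),q.min(0)+[x0,y0],q.max(0)+[x0,y0]
for n,a,b,B in (("scene",S0,S,(405,280,450,345)),("top",T0,T,(165,225,215,262))): print(n,blue(a,B),blue(b,B))
for n,a,b in (("scene",S0,S),("top",T0,T)):
    d=cv2.absdiff(a["frame"],b["frame"]).max(2)>60; d=cv2.morphologyEx(d.astype(np.uint8),cv2.MORPH_OPEN,np.ones((3,3))); _,_,st,_=cv2.connectedComponentsWithStats(d); print(n,st[1:][st[1:,4]>15].tolist())
```

```text
scene (75, array([429.9, 298.2]), array([423, 293]), array([437, 302])) (85, array([429.4, 298.3]), array([422, 293]), array([436, 303]))
top (112, array([183.3, 240.5]), array([177, 234]), array([189, 247])) None
scene [[445, 0, 5, 14, 54], [581, 0, 14, 23, 151], [378, 28, 54, 40, 1109], [564, 47, 10, 17, 109], [499, 65, 18, 12, 154], [353, 107, 86, 91, 3703], [557, 196, 28, 33, 339], [457, 207, 40, 22, 271], [436, 230, 94, 42, 752], [515, 231, 125, 148, 6653], [364, 285, 48, 24, 516]]
top [[11, 148, 273, 238, 28588], [87, 187, 7, 8, 36], [121, 200, 4, 8, 27], [145, 200, 29, 29, 508], [157, 222, 5, 6, 23], [164, 225, 4, 5, 18], [177, 234, 12, 13, 107], [199, 245, 13, 14, 123], [12, 251, 11, 10, 75], [181, 255, 4, 5, 19], [156, 267, 11, 5, 38], [17, 305, 5, 5, 17], [23, 306, 6, 4, 21], [0, 334, 28, 67, 1060], [10, 398, 90, 34, 1338], [107, 427, 6, 3, 18], [119, 429, 60, 31, 1088], [97, 433, 4, 5, 18], [262, 438, 61, 19, 777], [0, 459, 34, 21, 394], [167, 462, 4, 7, 26]]
```

```bash
python3 -c "
from bench import *
print(close_job())"
```

```text
the job is handed in; nothing more can be done
None
```

The lock screw was turned clockwise in two bites, with a full release and a fresh hold between them, until it met its stop. The blue driver stands upright again in its own place, within about 1 mm of where it started, and the job was handed in at about 26.5 s.

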